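# Biscuit-press parts back on their post in build order

### The arm

A 7-joint arm with a two-finger parallel gripper is mounted at the origin on the work surface. World frame = base frame: x ahead of the robot, y to its left, z up, the work surface at z = 0. Lengths are in m, angles in rad, forces in N, time in s.
With the tool pointing down it reaches from about 0.4 to 0.85 m from the base axis. Payload 10.4 kg.
Tool frame: the origin (TCP) lies midway between the tips of the shut fingers; the grasp point (between the pads) lies 19 mm behind it; x points along the fingers, z is the direction in which the jaws open and shut, and the axes are right-handed (so a half turn about x gives the same grasp; the last joint's range is limited). The gripper opens to 85 mm and grips with 20 to 120 N. Pads are 22 mm wide; open, the fingers measure 114 mm over their backs; the gripper's body (76 mm by 85 mm) begins 54 mm behind the grasp point. The pads swing forward as they close: fully open they stand 13 mm farther back than shut.
Start: joints at [1.133, 0.332, -0.065, 1.46, 0.022, 1.35, -0.088], TCP at [0.252, -0.572, 0.231] pointing down, gripper open.
Joint ranges: [-2.6, 2.6], [-0.5, 2.12], [-1.47, 1.34], [0.16, 2.42], [-1.27, 4.41], [0.06, 2.06], [-2.6, 2.6]. Speed limits (rad/s): [2.22, 2.22, 2.79, 2.79, 3.14, 3.14, 3.14].

### API

Orientations are given as [roll, pitch, yaw] about the fixed x, y, z axes, in that order (R = Rz(yaw) Ry(pitch) Rx(roll)).
In Python, from rig import ctrl gives the robot as it stands.
- The arm moves only by the tool jog_arm, never from a script. Its argument "commands" is a list of rows, each an object of numbers: "jaw": the closure, from -1 (fully open) to 1 (shut); "tx", "ty", "tz": the shift along the tool's x, y, z in mm; "wx", "wy", "wz": the turn, a rotation vector about the tool's x, y, z in degrees. A call has 1 to 20 rows; each row is the pose to reach, as a shift and turn from the pose commanded when the call began, along the tool's axes at that moment; what a row does not reach only later rows make up. A row lasts 1/10 s, in which the tool goes at most 50 mm and 8.59 degrees, less where a joint would pass 70% of its speed; a pose out of reach is approached as far as the arm can. A call with a gripper value outside its range is refused whole. The fingers move at their own pace and stop on an object; the grip force is fixed at half the most. Time passes only in rows, so rows that repeat a pose let the fingers close. It gives the time, the measured TCP pose, the force and the opening at its end, in the units of the state.
- ctrl.observe(): the state, without advancing time (a new reading comes with each control period).
- ctrl.snapshot(name): name is "side" or "top" or "wrist"; returns the picture (384x512x3 uint8, blue, green, red); there is no depth.
- ctrl.camera_params(name): a dict with "vfov" (degrees; the focal length in pixels is half the picture's height over the tangent of half this angle, whatever the lens; pixels are square), "cx", "cy" (the principal point, pixels), "k1" (the pictures are not rectified: a ray, as slopes to the right and down, at radius r is drawn at 1 + k1 r^2 times it, then the intrinsics apply), "cam_to_world" (4x4, takes a point from camera to world coordinates); the wrist camera has in their place "hand_eye" (4x4, takes a point from camera to tool coordinates, whose origin is the TCP and whose axes are the tool frame's). Camera axes: x right, y down, z forward; pixel columns grow to the right and rows downward; lengths in m; the calibration is good to about 2 mm. A picture is of the moment at which its call begins: read the wrist's pose just before it. camera_params takes no time and is no camera call.
- ctrl.finish_job(): hands the job in, once; it reports no verdict.
Trained networks look in the newest picture that a camera, given by its name, has taken for a name from the list of things; names that differ only in an ending like _2 or _b are one class to them, and where a whole thing is asked for, a point or a joint stands for the part that bears it (a point fixed in the world has none). Each returns a list of dicts, best first, with "score" (0 to 1); they miss things now and then, are a little off and sometimes report something else, mostly with a low value. They report only what shows in the picture. A call takes as long as a camera call. They do not tell look-alikes from the thing itself.
- ctrl.spot_in(camera, label): "position" ([x, y, z] in m, in the coordinates of the camera as it stood for that picture, good to about 4 mm: the middle of the surface that is visible of it).
- ctrl.trace(camera, label): "pixels" (384x512 bool, what is visible of it).
- ctrl.mark_of(camera, label): "position" ([x, y, z] in m, in the coordinates of the camera as it stood for that picture, good to about 4 mm: a listed point, or the origin of a listed thing).
The state is a dict: "t": time; "q": joint angles; "joint_velocities": joint speeds; "joint_efforts": joint torques, N m; "position": TCP position; "orientation": TCP orientation; "wrist_force": force on the tool from outside, world axes, zero at the start; "wrist_torque": the same for the moment, N m; "grip_width": finger opening in m.
Only numpy, scipy, OpenCV 4.12 (cv2) and the standard library are available. Lean on these libraries where they do the work, as an engineer would, in place of code of your own. Each camera call takes 0.05 s, during which the arm holds its last target.

### The job

The parts of the biscuit press are kept on the post of the small round wooden holder, in build order, and the spacer sleeve is already on it. Put the pattern disc (flat, with a circle of small holes) over the post onto the spacer, and after that the ribbed retaining ring on top of the disc. Lower each one down to its place before letting go, don't drop it, and leave all three lying flat around the post.

Things in the scene. Friction and masses are not known exactly. Their poses are not given: they have to be found in the camera images.
- holder_seat (a point): The holder: a fixed round base of pale wood, 100 mm across and 20 mm high, with an upright steel post in its middle, 10 mm thick, rising 58 mm above the base's top (78 mm above the table). This point is the foot of the post, at its axis on the base's top face; z up. It stands farther from the robot than the loose parts. The parts go round the post with 10 mm of play each way.
- spacer_mid (a point): The spacer: a smooth plain aluminium sleeve, 50 mm outside, 30 mm hole, 24 mm high, about 80 g, already on the post, standing on the base. This point is its centre, half-way up (12 mm above the base's top); z is its axis.
- disc_mid (a point): The pattern disc: a flat plain aluminium disc 60 mm across and 12 mm thick with a 30 mm hole in the middle and a circle of ten small dark holes around that; about 70 g, lying flat on the table. Either face may be up. This point is its centre, half-way up (6 mm); z is its axis. It comes to rest with its underside on the spacer, its centre 30 mm above the base's top. Not to be confused with the stopper, an aluminium disc as wide but with a knob and no hole.
- ring_mid (a point): The retaining ring: a plain aluminium ring 52 mm across (53 mm over its twelve small upright ribs), with a 30 mm hole, 16 mm high, about 55 g, lying flat on the table. This point is its centre, half-way up (8 mm); z is its axis. It comes to rest on the disc, its centre 44 mm above the base's top. Not to be confused with the round biscuit cutter, a tall (42 mm) thin-walled steel ring 64 mm across.
There are look-alikes about, which are no part of the job. What is shaped like the part that bears ring_mid but orange is not meant.

How it is judged:
On the way:
1. the pattern disc lies flat on the spacer round the post while the retaining ring is still away from the post (horizontal distance between disc_mid and holder_seat below 0.014 m and z of disc_mid in the frame of holder_seat between 0.026 and 0.034 m and angle between the z axis of disc_mid and the z axis of holder_seat, either way round below 0.17 rad and horizontal distance between ring_mid and holder_seat above 0.07 m), for 0.2 s.
At the end, for the whole second after the job is handed in: The spacer, the pattern disc and the retaining ring all lie round the post, in this order from below: each centre within 14 mm of the post's axis, within 4 mm of its height in the stack (12, 30 and 44 mm above the base's top) and within about 10 degrees of level (horizontal distance between each of spacer_mid, disc_mid, ring_mid and holder_seat below 0.014 m and z of spacer_mid in the frame of holder_seat between 0.008 and 0.016 m and angle between the z axis of each of spacer_mid, disc_mid, ring_mid and the z axis of holder_seat, either way round below 0.17 rad and z of disc_mid in the frame of holder_seat between 0.026 and 0.034 m and z of ring_mid in the frame of holder_seat between 0.04 and 0.048 m); the robot touches nothing.
It fails at once if the pattern disc is let go over the post while more than 25 mm above its place (horizontal distance between disc_mid and holder_seat below 0.03 m and z of disc_mid in the frame of holder_seat above 0.055 m and contact force between the fingers and disc below 0.05 N).
It fails at once if the retaining ring is let go over the post while more than 25 mm above its place (horizontal distance between ring_mid and holder_seat below 0.03 m and z of ring_mid in the frame of holder_seat above 0.069 m and contact force between the fingers and ring below 0.05 N).
It also fails if it takes over 48 s, if anything falls off the work surface, if the arm or the gripper's body presses on something with over 40 N, if the wrist force passes 120 N, or if a joint passes its speed limit or range.

## Working session

There is one attempt and no reset: what is moved stays moved. The work goes in short steps, Python scripts to look and compute and a tool call to move; the robot and the scene stay as the last step left them, time stands still between calls to the robot, and variables do not carry over. Pictures are saved under pics/ and viewed, and the job is handed in when it is done.

Besides the shell and the picture viewer there is one more tool, called after "Request:" in YAML: its name, and indented under it one key for each argument. jog_arm: Moves the arm, as the interface text tells. Its arguments: {"type":"object","properties":{"commands":{"type":"array","items":{"type":"object","properties":{"jaw":{"type":"number"},"tx":{"type":"number"},"ty":{"type":"number"},"tz":{"type":"number"},"wx":{"type":"number"},"wy":{"type":"number"},"wz":{"type":"number"}}}}},"required":["commands"]}

```bash
ls; mkdir -p pics; cat > h.py <<'E'
import numpy as np,cv2
from rig import ctrl
from scipy.spatial.transform import Rotation as R
def T_tool(o):
    T=np.eye(4);T[:3,:3]=R.from_euler('xyz',o['orientation']).as_matrix();T[:3,3]=o['position'];return T
def camT(name,o=None):
    p=ctrl.camera_params(name)
    if name=='wrist': return T_tool(o or ctrl.observe())@np.array(p['hand_eye'])
    return np.array(p['cam_to_world'])
def K(name):
    p=ctrl.camera_params(name);f=192/np.tan(np.radians(p['vfov'])/2);return f,p['cx'],p['cy'],p['k1']
def proj(name,P,T):
    f,cx,cy,k1=K(name);c=np.linalg.inv(T)@np.r_[P,1];x,y=c[0]/c[2],c[1]/c[2];s=1+k1*(x*x+y*y);return np.array([cx+f*x*s,cy+f*y*s])
def ray(name,u,v,T,z):
    f,cx,cy,k1=K(name);xd,yd=(u-cx)/f,(v-cy)/f;x,y=xd,yd
    for _ in range(30):
        s=1+k1*(x*x+y*y);x,y=xd/s,yd/s
    d=T[:3,:3]@np.array([x,y,1]);o=T[:3,3];return o+d*(z-o[2])/d[2]
def det(name,label,T):
    for m in('mark_of',):
        for r in getattr(ctrl,m)(name,label): print(name,m,label,round(r['score'],2),np.round(T[:3,:3]@np.array(r['position'])+T[:3,3],4),np.round(proj(name,T[:3,:3]@np.array(r['position'])+T[:3,3],T)))
E
python3 - <<'E'
from h import *
o=ctrl.observe();print({k:np.round(v,3).tolist() for k,v in o.items()})
for n in('top','side'):
    im=ctrl.snapshot(n);cv2.imwrite(f'pics/{n}0.png',im);T=camT(n);print(n,K(n),np.round(T,3).tolist())
    for l in('holder_seat','spacer_mid','disc_mid','ring_mid'):det(n,l,T)
E
```

```text
pics
{'t': 0.0, 'q': [1.133, 0.333, -0.065, 1.461, 0.022, 1.35, -0.088], 'joint_velocities': [0.0, -0.001, -0.001, -0.001, 0.002, -0.0, 0.0], 'joint_efforts': [-0.001, -62.545, 0.049, -39.16, 0.016, 0.01, -0.0], 'position': [0.252, -0.572, 0.23], 'orientation': [-3.106, 1.569, 2.022], 'wrist_force': [0.544, 0.01, -0.651], 'wrist_torque': [-0.001, -0.043, -0.035], 'grip_width': 0.086}
top (np.float64(402.74702861258083), 258.62353623100074, 187.69453758494888, -0.06357554784626204) [[-0.004, -0.991, 0.13, 0.416], [-1.0, 0.006, 0.009, -0.112], [-0.01, -0.13, -0.991, 0.748], [0.0, 0.0, 0.0, 1.0]]
top mark_of holder_seat 0.89 [0.6311 0.068  0.0162] [166. 126.]
top mark_of spacer_mid 0.79 [0.6245 0.0676 0.0304] [164. 127.]
top mark_of disc_mid 0.58 [0.4582 0.3284 0.0065] [ 29. 218.]
top mark_of ring_mid 0.89 [ 0.4431 -0.1174  0.0083] [265. 226.]
top mark_of ring_mid 0.87 [ 0.5455 -0.1899  0.0052] [304. 170.]
top mark_of ring_mid 0.84 [ 0.5444 -0.0951  0.0069] [253. 171.]
top mark_of ring_mid 0.82 [ 0.3537 -0.1311  0.0058] [273. 275.]
top mark_of ring_mid 0.77 [ 0.424  -0.005   0.0085] [204. 236.]
side (np.float64(363.7932644975981), 252.42083474331537, 191.87594481967886, -0.09596575030172239) [[-0.836, -0.394, 0.382, 0.204], [-0.549, 0.606, -0.576, 0.361], [-0.005, -0.691, -0.723, 0.596], [0.0, 0.0, 0.0, 1.0]]
side mark_of holder_seat 0.59 [0.6325 0.0689 0.0182] [158. 218.]
side mark_of spacer_mid 0.81 [0.6296 0.0712 0.032 ] [157. 215.]
side mark_of disc_mid 0.94 [0.4589 0.3316 0.0077] [127. 379.]
side mark_of ring_mid 0.69 [ 0.5491 -0.1924  0.0098] [260. 164.]
side mark_of ring_mid 0.61 [ 0.423  -0.0032  0.0101] [262. 241.]
side mark_of ring_mid 0.59 [ 0.5445 -0.0895  0.0092] [237. 191.]
side mark_of ring_mid 0.58 [ 0.3512 -0.1291  0.0119] [323. 215.]
```

View pics/top0.png

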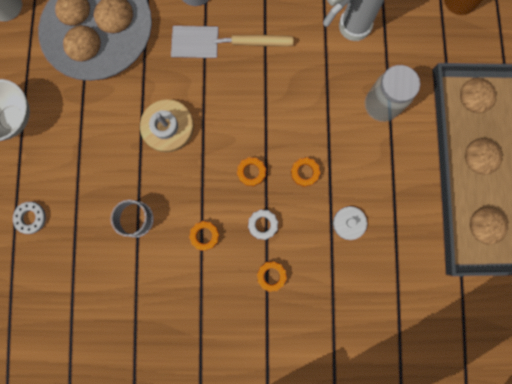

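View pics/side0.png

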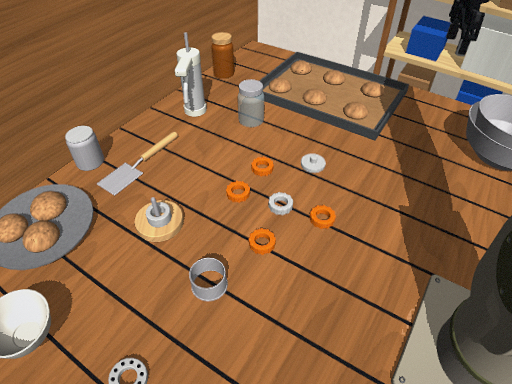

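```bash
python3 - <<'E'
import cv2
a=cv2.imread('pics/top0.png');cv2.imwrite('pics/top0c.png',cv2.resize(a[130:320,140:350],None,fx=3,fy=3,interpolation=cv2.INTER_CUBIC))
a=cv2.imread('pics/side0.png');cv2.imwrite('pics/side0c.png',cv2.resize(a[130:384,90:350],None,fx=2.3,fy=2.3,interpolation=cv2.INTER_CUBIC))
E
```

```text
(no output)
```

View pics/top0c.png

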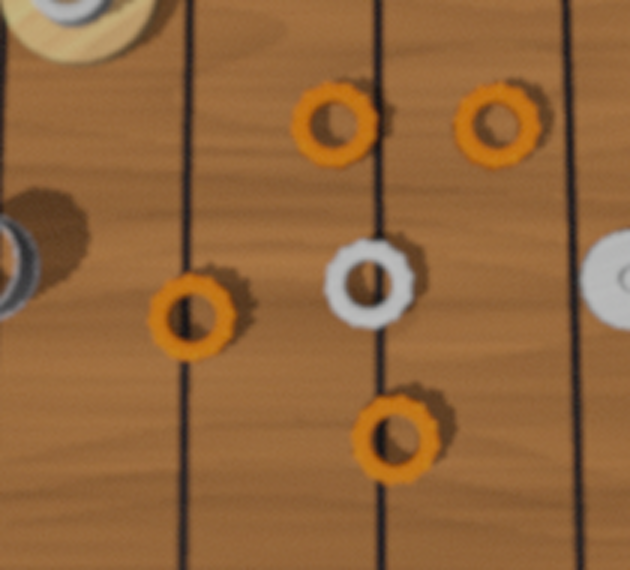

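View pics/side0c.png

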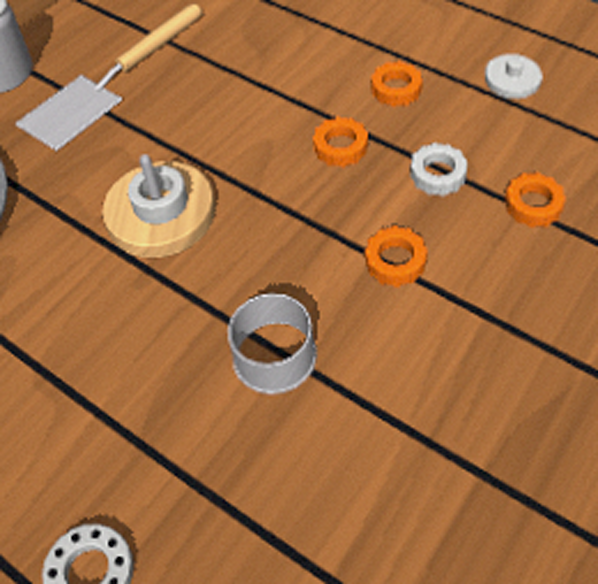

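The aluminium ribbed ring is at top (263,225). The other ribbed rings, at (251,171), (306,171), (204,236) and (272,277), are orange, so they are out. The disc with the circle of holes is at top (28,218). The knobbed piece at (350,223) is the stopper and the tall ring at (131,218) is the cutter. The holder is at (166,126).

```bash
python3 - <<'E'
from h import *
o=ctrl.observe();T=T_tool(o);print(np.round(T,4))
import cv2
top=cv2.imread('pics/top0.png');side=cv2.imread('pics/side0.png')
def cand(n,label,near):
    for r in ctrl.trace(n,label):
        m=r['pixels'].astype(np.uint8)
        c,_=cv2.findContours(m,cv2.RETR_EXTERNAL,cv2.CHAIN_APPROX_NONE)
        c=max(c,key=cv2.contourArea)
        f=cv2.fillPoly(np.zeros_like(m),[c],1);ys,xs=np.nonzero(f);p=(xs.mean(),ys.mean())
        if np.hypot(p[0]-near[0],p[1]-near[1])<15: return p,c
for n,nd,nr,ns in(('top',(28,218),(263,225),(164,125)),('side',(127,373),(281,204),(157,214))):
    ctrl.snapshot(n);Tc=camT(n)
    for l,near,z in(('disc_mid',nd,.006),('ring_mid',nr,.008),('spacer_mid',ns,.032)):
        r=cand(n,l,near)
        if r: print(n,l,np.round(r[0],1),np.round(ray(n,*r[0],Tc,z),4))
c=cv2.imread('pics/top0.png')
a=cv2.resize(c[190:250,0:70],None,fx=5,fy=5,interpolation=3)
b=cv2.resize(c[95:155,130:200],None,fx=5,fy=5,interpolation=3)
cv2.imwrite('pics/crop1.png',np.hstack([a,b]))
E
```

```text
[[ 0.      0.9152  0.403   0.2519]
 [-0.      0.403  -0.9152 -0.572 ]
 [-1.      0.      0.      0.2313]
 [ 0.      0.      0.      1.    ]]
top disc_mid [ 29.3 217.8] [0.4584 0.3281 0.006 ]
top ring_mid [262.5 223.9] [ 0.4463 -0.1124  0.008 ]
top spacer_mid [163.5 124.4] [0.6288 0.0691 0.032 ]
side disc_mid [128.9 370.7] [0.4655 0.3209 0.006 ]
side ring_mid [280.1 202.9] [ 0.4465 -0.1124  0.008 ]
side spacer_mid [158.4 215.5] [0.6263 0.0718 0.032 ]
```

View pics/crop1.png

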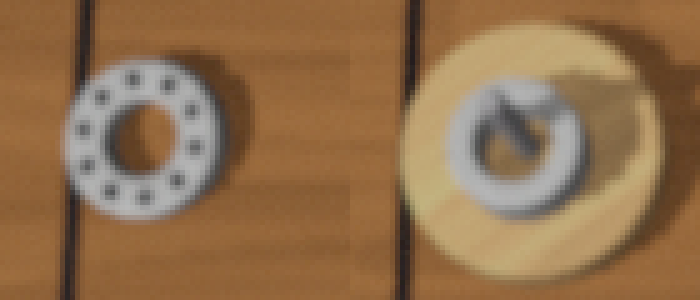

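Request:
jog_arm:
  commands:
    - {"tx":0,"ty":400,"tz":-340,"jaw":-1}
    - {"tx":0,"ty":400,"tz":-340}
    - {"tx":0,"ty":400,"tz":-340}
    - {"tx":0,"ty":400,"tz":-340}
    - {"tx":0,"ty":400,"tz":-340}
    - {"tx":0,"ty":400,"tz":-340}
    - {"tx":0,"ty":400,"tz":-340}
    - {"tx":0,"ty":400,"tz":-340}
    - {"tx":0,"ty":400,"tz":-340}
    - {"tx":0,"ty":400,"tz":-340}
    - {"tx":50,"ty":552,"tz":-741}
    - {"tx":50,"ty":552,"tz":-741}
    - {"tx":50,"ty":552,"tz":-741}
    - {"tx":50,"ty":552,"tz":-741}
    - {"tx":50,"ty":552,"tz":-741}
    - {"tx":50,"ty":552,"tz":-741}
    - {"tx":50,"ty":552,"tz":-741}
    - {"tx":50,"ty":552,"tz":-741}
    - {"tx":50,"ty":552,"tz":-741}
    - {"tx":50,"ty":552,"tz":-741}

```text
invalid input at $.commands[0]: expected keys jaw, tx, ty, tz, wx, wy, wz
```

```bash
cat >> h.py <<'E'
def tell(P):
    o=ctrl.observe();T=T_tool(o);d=np.linalg.inv(T)@np.r_[P,1];print('delta tool mm',np.round(d[:3]*1000,1),'t',round(o['t'],2),'q',np.round(o['q'],2).tolist())
E
python3 - <<'E'
from h import *
o=ctrl.observe();print(np.round(T_tool(o),3),o['joint_velocities'])
im=ctrl.snapshot('wrist');cv2.imwrite('pics/w1.png',im);T=camT('wrist',o);print(np.round(ctrl.camera_params('wrist')['hand_eye'],3),K('wrist'))
det('wrist','disc_mid',T)
for r in ctrl.trace('wrist','disc_mid'):
    ys,xs=np.nonzero(r['pixels']);print(r['score'],xs.min(),xs.max(),ys.min(),ys.max(),ray('wrist',xs.mean(),ys.mean(),T,.009))
tell([.4584,.3285,.0])
E
```

```text
[[ 0.     0.915  0.403  0.252]
 [-0.     0.403 -0.915 -0.572]
 [-1.     0.     0.     0.231]
 [ 0.     0.     0.     1.   ]] [-0.0002798   0.00051994  0.00012592  0.00030753  0.0011936  -0.00029188
 -0.00074753]
[[-0.001 -0.268  0.963 -0.142]
 [ 0.    -0.963 -0.268  0.068]
 [ 1.    -0.     0.001 -0.001]
 [ 0.     0.     0.     1.   ]] (np.float64(269.1473991639431), 254.03230576000252, 190.93075074998782, -0.036960393974976385)
delta tool mm [ 231.3  551.9 -740.9] t 1.05 q [1.13, 0.33, -0.06, 1.46, 0.02, 1.35, -0.09]
```

View pics/w1.png

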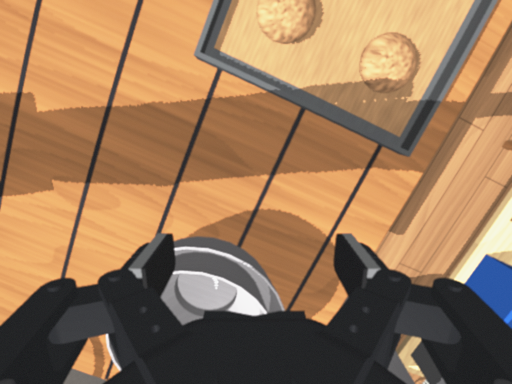

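The call was refused because every row needs all its keys. The wrist view shows the start pose over the bowl.

Request:
jog_arm:
  commands:
    - {"tx":0,"ty":400,"tz":-340,"wx":0,"wy":0,"wz":0,"jaw":-1}
    - {"tx":0,"ty":400,"tz":-340,"wx":0,"wy":0,"wz":0,"jaw":-1}
    - {"tx":0,"ty":400,"tz":-340,"wx":0,"wy":0,"wz":0,"jaw":-1}
    - {"tx":0,"ty":400,"tz":-340,"wx":0,"wy":0,"wz":0,"jaw":-1}
    - {"tx":0,"ty":400,"tz":-340,"wx":0,"wy":0,"wz":0,"jaw":-1}
    - {"tx":0,"ty":400,"tz":-340,"wx":0,"wy":0,"wz":0,"jaw":-1}
    - {"tx":0,"ty":400,"tz":-340,"wx":0,"wy":0,"wz":0,"jaw":-1}
    - {"tx":0,"ty":400,"tz":-340,"wx":0,"wy":0,"wz":0,"jaw":-1}
    - {"tx":0,"ty":400,"tz":-340,"wx":0,"wy":0,"wz":0,"jaw":-1}
    - {"tx":0,"ty":400,"tz":-340,"wx":0,"wy":0,"wz":0,"jaw":-1}
    - {"tx":50,"ty":552,"tz":-741,"wx":0,"wy":0,"wz":0,"jaw":-1}
    - {"tx":50,"ty":552,"tz":-741,"wx":0,"wy":0,"wz":0,"jaw":-1}
    - {"tx":50,"ty":552,"tz":-741,"wx":0,"wy":0,"wz":0,"jaw":-1}
    - {"tx":50,"ty":552,"tz":-741,"wx":0,"wy":0,"wz":0,"jaw":-1}
    - {"tx":50,"ty":552,"tz":-741,"wx":0,"wy":0,"wz":0,"jaw":-1}
    - {"tx":50,"ty":552,"tz":-741,"wx":0,"wy":0,"wz":0,"jaw":-1}
    - {"tx":50,"ty":552,"tz":-741,"wx":0,"wy":0,"wz":0,"jaw":-1}
    - {"tx":50,"ty":552,"tz":-741,"wx":0,"wy":0,"wz":0,"jaw":-1}
    - {"tx":50,"ty":552,"tz":-741,"wx":0,"wy":0,"wz":0,"jaw":-1}
    - {"tx":50,"ty":552,"tz":-741,"wx":0,"wy":0,"wz":0,"jaw":-1}

```text
t: 3.05
position: [0.4553, 0.3353, 0.1806]
orientation: [-2.96, 1.567, 2.176]
wrist_force: [-1.2, -0.1, 0.4]
grip_width: 0.0853
```

```bash
cat > w.py <<'E'
import sys
from h import *
name,label,zm,P=sys.argv[1],sys.argv[2],float(sys.argv[3]),eval(sys.argv[4])
o=ctrl.observe();print(np.round(o['position'],4),np.round(o['orientation'],3),np.abs(o['joint_velocities']).max().round(3),o['grip_width'],np.round(o['wrist_force'],1))
im=ctrl.snapshot('wrist');cv2.imwrite(f'pics/{name}.png',im);T=camT('wrist',o)
det('wrist',label,T)
for r in ctrl.trace('wrist',label):
    m=r['pixels'].astype(np.uint8);c,_=cv2.findContours(m,0,1);c=max(c,key=cv2.contourArea)
    f=cv2.fillPoly(np.zeros_like(m),[c],1)
    ys,xs=np.nonzero(f);print(round(r['score'],2),xs.min(),xs.max(),ys.min(),ys.max(),'filled-mask ray',ray('wrist',xs.mean(),ys.mean(),T,zm).round(4))
tell(P)
E
python3 w.py w2 disc_mid .006 '[.4584,.3285,0]'
```

```text
[0.4553 0.3353 0.1806] [-2.96   1.567  2.176] 0.055 0.08533761990224205 [-1.2 -0.1  0.4]
wrist mark_of disc_mid 0.96 [0.4604 0.3296 0.006 ] [261. 173.]
0.78 237 286 149 198 filled-mask ray [0.4602 0.3286 0.006 ]
delta tool mm [ 1.811e+02  1.000e-01 -1.000e-01] t 3.2 q [-0.01, 0.34, -0.84, 1.66, 0.27, 1.26, -2.05]
```

View pics/w2.png

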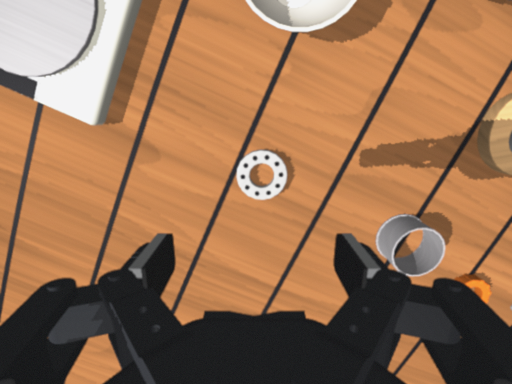

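The disc is at wrist px (262,173), which agrees with the top view at about (0.459, 0.329). I'll descend on it now.

Request:
jog_arm:
  commands:
    - {"tx":50,"ty":1,"tz":0,"wx":0,"wy":0,"wz":0,"jaw":-1}
    - {"tx":100,"ty":1,"tz":0,"wx":0,"wy":0,"wz":0,"jaw":-1}
    - {"tx":140,"ty":1,"tz":0,"wx":0,"wy":0,"wz":0,"jaw":-1}
    - {"tx":165,"ty":1,"tz":0,"wx":0,"wy":0,"wz":0,"jaw":-1}
    - {"tx":175,"ty":1,"tz":0,"wx":0,"wy":0,"wz":0,"jaw":-1}
    - {"tx":180,"ty":1,"tz":0,"wx":0,"wy":0,"wz":0,"jaw":-1}
    - {"tx":180,"ty":1,"tz":0,"wx":0,"wy":0,"wz":0,"jaw":-1}

```text
t: 3.9
position: [0.4603, 0.3286, 0.0021]
orientation: [1.338, 1.57, 0.181]
wrist_force: [-0.2, 0.2, -0.0]
grip_width: 0.0852
```

Request:
jog_arm:
  commands:
    - {"tx":1,"ty":0,"tz":0,"wx":0,"wy":0,"wz":0,"jaw":0}
    - {"tx":1,"ty":0,"tz":0,"wx":0,"wy":0,"wz":0,"jaw":0.3}
    - {"tx":1,"ty":0,"tz":0,"wx":0,"wy":0,"wz":0,"jaw":1}
    - {"tx":1,"ty":0,"tz":0,"wx":0,"wy":0,"wz":0,"jaw":1}
    - {"tx":1,"ty":0,"tz":0,"wx":0,"wy":0,"wz":0,"jaw":1}
    - {"tx":1,"ty":0,"tz":0,"wx":0,"wy":0,"wz":0,"jaw":1}

```text
t: 4.5
position: [0.4602, 0.3294, 0.0022]
orientation: [1.312, 1.569, 0.156]
wrist_force: [-2.4, -2.7, 11.8]
grip_width: 0.0564
```

```bash
python3 w.py w3 disc_mid .006 '[.630,.069,.15]'
```

```text
[0.4602 0.3294 0.0022] [1.312 1.569 0.156] 0.002 0.05638129818419024 [-2.4 -2.7 11.8]
0.63 203 305 191 293 filled-mask ray [0.4595 0.33   0.006 ]
delta tool mm [-147.5   50.7  306.8] t 4.65 q [-0.1, 0.56, -0.73, 1.81, 0.45, 0.95, -2.19]
```

View pics/w3.png

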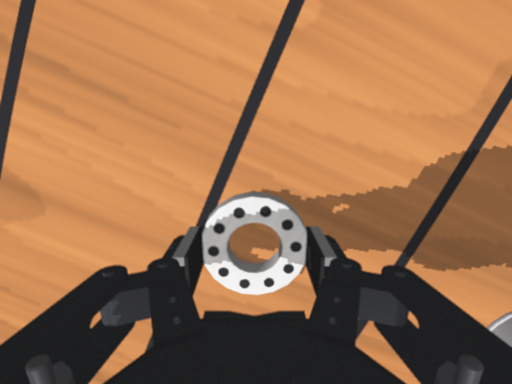

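Request:
jog_arm:
  commands:
    - {"tx":-5,"ty":0,"tz":0,"wx":0,"wy":0,"wz":0,"jaw":1}
    - {"tx":-15,"ty":0,"tz":0,"wx":0,"wy":0,"wz":0,"jaw":1}
    - {"tx":-40,"ty":0,"tz":0,"wx":0,"wy":0,"wz":0,"jaw":1}
    - {"tx":-60,"ty":0,"tz":0,"wx":0,"wy":0,"wz":0,"jaw":1}

```text
t: 5.05
position: [0.4594, 0.3293, 0.062]
orientation: [1.97, 1.57, 0.814]
wrist_force: [0.0, -0.5, 0.2]
grip_width: 0.056
```

```bash
python3 w.py w4 disc_mid .064 '[.630,.069,.15]'; python3 - <<'E'
from h import *
im=ctrl.snapshot('side');cv2.imwrite('pics/s4.png',cv2.resize(im[200:384,60:300],None,fx=3,fy=3));T=camT('side');det('side','disc_mid',T)
E
```

```text
[0.4594 0.3293 0.062 ] [1.97  1.57  0.814] 0.333 0.05602649826545531 [ 0.  -0.5  0.2]
0.9 202 305 191 293 filled-mask ray [0.458  0.3296 0.064 ]
delta tool mm [-87.9  50.7 306.9] t 5.2 q [-0.06, 0.48, -0.78, 1.77, 0.38, 1.05, -2.14]
side mark_of disc_mid 0.81 [0.4573 0.3346 0.0678] [115. 368.]
```

View pics/w4.png

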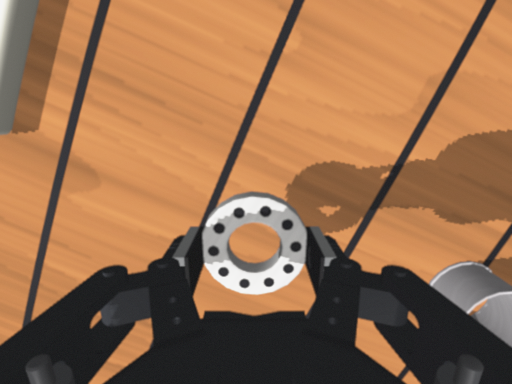

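View pics/s4.png

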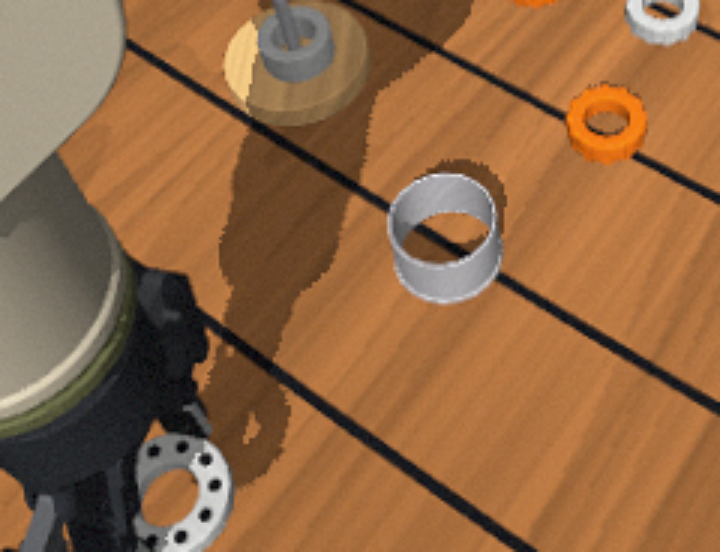

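The disc is held level, in the same pixels before and after the lift. I'll carry it to a spot short of the holder and measure the post from there.

Request:
jog_arm:
  commands:
    - {"tx":-50,"ty":0,"tz":0,"wx":0,"wy":0,"wz":0,"jaw":1}
    - {"tx":-88,"ty":-29,"tz":30,"wx":0,"wy":0,"wz":0,"jaw":1}
    - {"tx":-88,"ty":-29,"tz":80,"wx":0,"wy":0,"wz":0,"jaw":1}
    - {"tx":-88,"ty":-29,"tz":130,"wx":0,"wy":0,"wz":0,"jaw":1}
    - {"tx":-88,"ty":-29,"tz":180,"wx":0,"wy":0,"wz":0,"jaw":1}
    - {"tx":-88,"ty":-29,"tz":230,"wx":0,"wy":0,"wz":0,"jaw":1}
    - {"tx":-88,"ty":-29,"tz":275,"wx":0,"wy":0,"wz":0,"jaw":1}
    - {"tx":-88,"ty":-29,"tz":307,"wx":0,"wy":0,"wz":0,"jaw":1}
    - {"tx":-88,"ty":-29,"tz":307,"wx":0,"wy":0,"wz":0,"jaw":1}

```text
t: 6.2
position: [0.5574, 0.0302, 0.1467]
orientation: [-1.266, 1.568, -2.43]
wrist_force: [-0.6, 0.6, -0.6]
grip_width: 0.0559
```

```bash
python3 w.py w5 holder_seat .02 '[.630,.069,.15]'; python3 - <<'E'
from h import *
T=camT('wrist');det('wrist','spacer_mid',T)
for P in([.63,.069,.02],[.63,.069,.078]):print(proj('wrist',P,T))
E
```

```text
[0.5574 0.0302 0.1467] [-1.266  1.568 -2.43 ] 0.073 0.05591046793687935 [-0.6  0.6 -0.6]
wrist mark_of holder_seat 0.79 [0.637  0.0672 0.0193] [252.  95.]
0.59 198 300 42 150 filled-mask ray [0.6349 0.0694 0.02  ]
delta tool mm [-2.6 80.6  0.9] t 6.35 q [0.44, 0.33, -0.7, 1.72, 0.23, 1.18, -1.47]
[255.8527369  102.92379951]
[256.3446924   99.32373736]
```

View pics/w5.png

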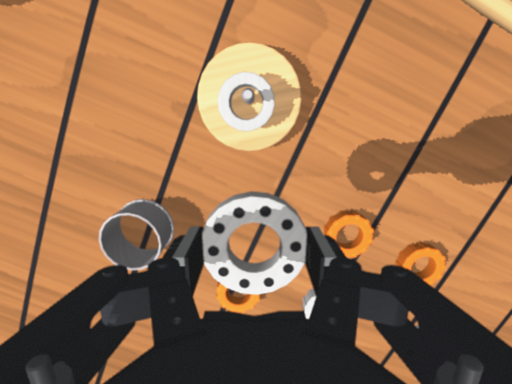

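```bash
python3 - <<'E'
from h import *
T=camT('wrist');im=ctrl.snapshot('wrist');t=cv2.imread('pics/top0.png');s=cv2.imread('pics/side0.png')
f=lambda a,x,y,k:cv2.resize(a[y-30:y+30,x-30:x+30],(360,360),interpolation=3)
cv2.imwrite('pics/c6.png',np.hstack([cv2.resize(im[36:156,189:309],(360,360),interpolation=3),f(t,166,126,6)]));cv2.imwrite('pics/c6s.png',f(s,158,215,6))
print('wrist base centre',ray('wrist',249,96,T,.018),'tip',ray('wrist',248,94.5,T,.078))
print('top base',ray('top',166.2,125.4,camT('top'),.012))
for n in('top','side'):
  for p in ([.63,.069],[.636,.067],[.64,.077]): print(n,p,proj(n,[*p,.02],camT(n)),proj(n,[*p,.078],camT(n)))
print(ctrl.observe()['position'])
print('held disc centre rel', proj('wrist',T_tool(ctrl.observe())[:3,3]+[0,0,.004],T))
E
```

```text
wrist base centre [0.63329321 0.07826191 0.018     ] tip [0.63064767 0.07674447 0.078     ]
top base [0.63264408 0.0688856  0.012     ]
top [0.63, 0.069] [165.09254284 125.56064224] [157.12909063 116.11663744]
top [0.636, 0.067] [166.2465992  122.45112855] [158.3885311  112.76586589]
top [0.64, 0.077] [161.03510692 120.45564341] [152.76954584 110.62589608]
side [0.63, 0.069] [159.11321294 217.63308369] [153.46130169 198.62096514]
side [0.636, 0.067] [157.66805339 215.78976837] [151.96613245 196.76406552]
side [0.64, 0.077] [152.93215622 218.07553803] [146.91887832 199.08646418]
[0.5559247  0.03794322 0.14795215]
held disc centre rel [255.32896686 242.06915322]
```

View pics/c6.png

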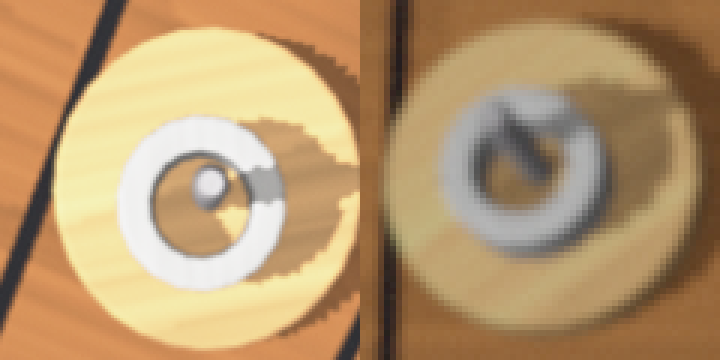

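View pics/c6s.png

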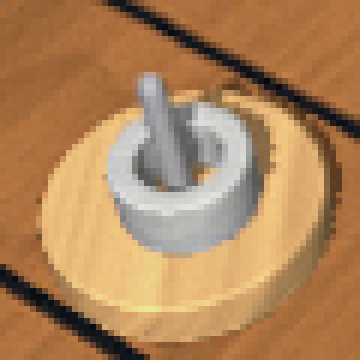

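```bash
python3 - <<'E'
from h import *
o=ctrl.observe();T=camT('wrist',o);print(o['position'],np.abs(o['joint_velocities']).max());im=ctrl.snapshot('wrist')
# base mask by hue
hsv=cv2.cvtColor(im,cv2.COLOR_BGR2HSV)
print('base',ray('wrist',258,98.7,T,.018),'tip',ray('wrist',259,97.3,T,.078))
for r in ctrl.trace('wrist','holder_seat'):
    ys,xs=np.nonzero(r['pixels']);print(r['score'],xs.min(),xs.max(),ys.min(),ys.max(),ray('wrist',(xs.min()+xs.max())/2,(ys.min()+ys.max())/2,T,.017))
for r in ctrl.trace('wrist','disc_mid'):
    ys,xs=np.nonzero(r['pixels']);u,v=(xs.min()+xs.max())/2,(ys.min()+ys.max())/2
    if v>150:
        c=ray('wrist',u,v,T,o['position'][2]+.004);print('disc rel TCP',c-o['position'], 'in tool',T_tool(o)[:3,:3].T@(c-o['position']))
det('wrist','holder_seat',T)
tell([.631,.0695,.15])
E
```

```text
[0.5559247  0.03794322 0.14795215] 0.005147206886428046
base [0.63460739 0.06951741 0.018     ] tip [0.63221437 0.06858547 0.078     ]
0.66 207 310 45 152 [0.63503191 0.06916242 0.017     ]
disc rel TCP [-0.00018285  0.0005544   0.004     ] in tool [-3.99965465e-03  5.53397930e-05 -5.83521583e-04]
wrist mark_of holder_seat 0.84 [0.6327 0.0671 0.0162] [259. 102.]
delta tool mm [-1.6 81.3  0.6] t 6.65 q [0.44, 0.33, -0.7, 1.72, 0.23, 1.18, -1.47]
```

Request:
jog_arm:
  commands:
    - {"tx":0,"ty":40,"tz":1,"wx":0,"wy":0,"wz":0,"jaw":1}
    - {"tx":0,"ty":70,"tz":1,"wx":0,"wy":0,"wz":0,"jaw":1}
    - {"tx":0,"ty":82,"tz":1,"wx":0,"wy":0,"wz":0,"jaw":1}
    - {"tx":20,"ty":82,"tz":1,"wx":0,"wy":0,"wz":0,"jaw":1}
    - {"tx":40,"ty":82,"tz":1,"wx":0,"wy":0,"wz":0,"jaw":1}
    - {"tx":50,"ty":82,"tz":1,"wx":0,"wy":0,"wz":0,"jaw":1}
    - {"tx":50,"ty":82,"tz":1,"wx":0,"wy":0,"wz":0,"jaw":1}

```text
t: 7.35
position: [0.6311, 0.0685, 0.0969]
orientation: [-1.875, 1.568, -3.031]
wrist_force: [0.1, -0.4, -0.2]
grip_width: 0.0562
```

```bash
python3 - <<'E'
from h import *
o=ctrl.observe();print(o['position'],np.abs(o['joint_velocities']).max());im=ctrl.snapshot('wrist');im2=ctrl.snapshot('side')
cv2.imwrite('pics/c7.png',np.hstack([cv2.resize(im[170:310,180:330],(450,420),interpolation=3),cv2.resize(im2[150:270,90:190],(350,420),interpolation=3)]))
E
```

```text
[0.63108233 0.06847991 0.09692508] 0.03136572142792959
```

View pics/c7.png

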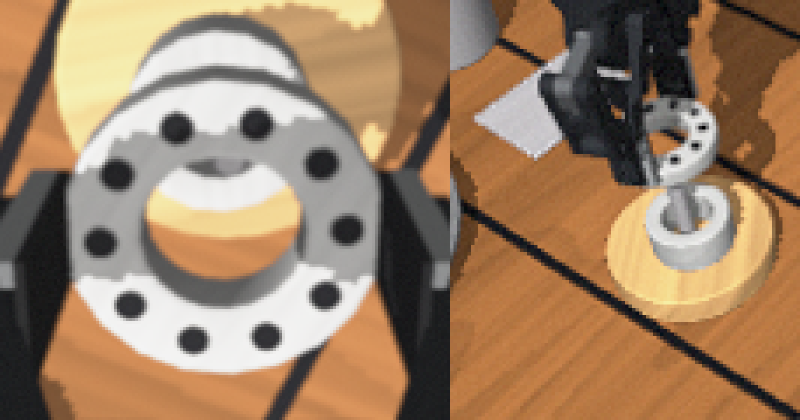

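```bash
python3 - <<'E'
from h import *
o=ctrl.observe();T=camT('wrist',o);print(o['position']);c=np.array(o['position'])+[0,0,0]
for z in(.02,.078):print(z,proj('wrist',[*c[:2],z],T))
print('tip',ray('wrist',256.7,224,T,.078))
tell([.632,.069,.047])
E
```

```text
[0.63227564 0.06868046 0.0990534 ]
0.02 [254.90267829 198.63133568]
0.078 [255.2860302  224.82810276]
tip [0.63317965 0.06807101 0.078     ]
delta tool mm [52.1 -0.2 -0.4] t 7.45 q [0.31, 0.54, -0.66, 1.55, 0.35, 1.17, -1.57]
```

The post tip shows through the hole within about 1 mm of where the disc axis projects, so I'll lower it.

Request:
jog_arm:
  commands:
    - {"tx":15,"ty":0,"tz":0,"wx":0,"wy":0,"wz":0,"jaw":1}
    - {"tx":30,"ty":0,"tz":0,"wx":0,"wy":0,"wz":0,"jaw":1}
    - {"tx":40,"ty":0,"tz":0,"wx":0,"wy":0,"wz":0,"jaw":1}
    - {"tx":46,"ty":0,"tz":0,"wx":0,"wy":0,"wz":0,"jaw":1}
    - {"tx":49,"ty":0,"tz":0,"wx":0,"wy":0,"wz":0,"jaw":1}
    - {"tx":49,"ty":0,"tz":0,"wx":0,"wy":0,"wz":0,"jaw":1}

```text
t: 8.05
position: [0.6319, 0.0685, 0.0489]
orientation: [-2.019, 1.57, 3.109]
wrist_force: [-0.2, 0.3, -0.1]
grip_width: 0.056
```

Request:
jog_arm:
  commands:
    - {"tx":2,"ty":0,"tz":0,"wx":0,"wy":0,"wz":0,"jaw":1}
    - {"tx":3,"ty":0,"tz":0,"wx":0,"wy":0,"wz":0,"jaw":1}
    - {"tx":3,"ty":0,"tz":0,"wx":0,"wy":0,"wz":0,"jaw":1}

```text
t: 8.35
position: [0.6321, 0.0685, 0.0465]
orientation: [0.851, 1.57, -0.305]
wrist_force: [-0.4, -0.2, -0.3]
grip_width: 0.0563
```

Request:
jog_arm:
  commands:
    - {"tx":1,"ty":0,"tz":0,"wx":0,"wy":0,"wz":0,"jaw":1}
    - {"tx":2,"ty":0,"tz":0,"wx":0,"wy":0,"wz":0,"jaw":1}
    - {"tx":2,"ty":0,"tz":0,"wx":0,"wy":0,"wz":0,"jaw":1}

```text
t: 8.65
position: [0.6323, 0.0686, 0.0462]
orientation: [0.492, 1.57, -0.665]
wrist_force: [-6.8, -1.9, 15.1]
grip_width: 0.056
```

Contact: 15 N, at the expected height (TCP 0.046). I'll ease off 1 mm and open.

Request:
jog_arm:
  commands:
    - {"tx":-1,"ty":0,"tz":0,"wx":0,"wy":0,"wz":0,"jaw":1}
    - {"tx":-1,"ty":0,"tz":0,"wx":0,"wy":0,"wz":0,"jaw":-1}
    - {"tx":-1,"ty":0,"tz":0,"wx":0,"wy":0,"wz":0,"jaw":-1}
    - {"tx":-1,"ty":0,"tz":0,"wx":0,"wy":0,"wz":0,"jaw":-1}
    - {"tx":-1,"ty":0,"tz":0,"wx":0,"wy":0,"wz":0,"jaw":-1}
    - {"tx":-1,"ty":0,"tz":0,"wx":0,"wy":0,"wz":0,"jaw":-1}
    - {"tx":-15,"ty":0,"tz":0,"wx":0,"wy":0,"wz":0,"jaw":-1}
    - {"tx":-50,"ty":0,"tz":0,"wx":0,"wy":0,"wz":0,"jaw":-1}
    - {"tx":-90,"ty":0,"tz":0,"wx":0,"wy":0,"wz":0,"jaw":-1}
    - {"tx":-110,"ty":0,"tz":0,"wx":0,"wy":0,"wz":0,"jaw":-1}

```text
t: 9.65
position: [0.6333, 0.0692, 0.1591]
orientation: [1.293, 1.566, 0.137]
wrist_force: [0.9, 0.7, 0.1]
grip_width: 0.0857
```

```bash
python3 - <<'E'
from h import *
o=ctrl.observe();print(o['position'],np.abs(o['joint_velocities']).max());im=ctrl.snapshot('wrist');im2=ctrl.snapshot('side')
cv2.imwrite('pics/c8.png',np.hstack([cv2.resize(im[120:310,160:350],(420,420),interpolation=3),cv2.resize(im2[150:270,90:190],(350,420),interpolation=3)]))
det('side','disc_mid',camT('side'))
tell([.446,-.1125,.15])
E
```

```text
[0.6332623  0.06918325 0.15913634] 0.3180651297041562
side mark_of disc_mid 0.62 [0.6325 0.0713 0.0497] [155. 208.]
delta tool mm [   6.1 -244.2   90.6] t 9.8 q [0.32, 0.49, -0.67, 1.5, 0.31, 1.26, -1.55]
```

View pics/c8.png

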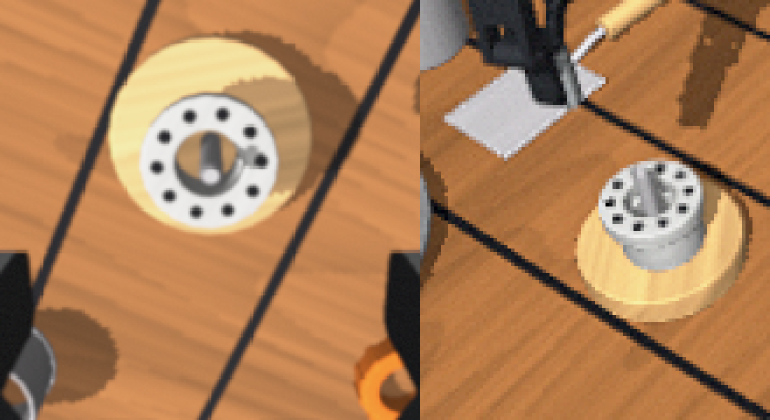

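The disc lies flat on the spacer around the post, and the detected height of 0.0497 matches the expected 0.050. Next is the ring.

Request:
jog_arm:
  commands:
    - {"tx":0,"ty":-50,"tz":18,"wx":0,"wy":0,"wz":0,"jaw":-1}
    - {"tx":5,"ty":-95,"tz":36,"wx":0,"wy":0,"wz":0,"jaw":-1}
    - {"tx":5,"ty":-140,"tz":54,"wx":0,"wy":0,"wz":0,"jaw":-1}
    - {"tx":5,"ty":-185,"tz":72,"wx":0,"wy":0,"wz":0,"jaw":-1}
    - {"tx":5,"ty":-225,"tz":85,"wx":0,"wy":0,"wz":0,"jaw":-1}
    - {"tx":20,"ty":-244,"tz":91,"wx":0,"wy":0,"wz":0,"jaw":-1}
    - {"tx":30,"ty":-244,"tz":91,"wx":0,"wy":0,"wz":0,"jaw":-1}
    - {"tx":30,"ty":-244,"tz":91,"wx":0,"wy":0,"wz":0,"jaw":-1}
    - {"tx":30,"ty":-244,"tz":91,"wx":0,"wy":0,"wz":0,"jaw":-1}

```text
t: 10.7
position: [0.446, -0.112, 0.1243]
orientation: [2.947, 1.57, 1.792]
wrist_force: [0.0, 0.4, 0.4]
grip_width: 0.0853
```

```bash
python3 w.py w9 ring_mid .008 '[.446,-.1125,0.001]'
```

```text
[ 0.446  -0.112   0.1243] [2.947 1.57  1.792] 0.015 0.08528988383473583 [0.  0.4 0.4]
wrist mark_of ring_mid 0.88 [ 0.5388 -0.1914  0.0049] [370. 134.]
wrist mark_of ring_mid 0.83 [ 0.3504 -0.1263  0.0118] [231. 272.]
wrist mark_of ring_mid 0.77 [ 0.5456 -0.0916  0.0099] [279.  81.]
wrist mark_of ring_mid 0.74 [ 0.4236 -0.0009  0.0103] [141. 164.]
wrist mark_of ring_mid 0.63 [ 0.4429 -0.1131  0.005 ] [255. 190.]
0.97 250 308 51 113 filled-mask ray [ 0.5446 -0.091   0.008 ]
0.8 343 404 101 159 filled-mask ray [ 0.5431 -0.1921  0.008 ]
0.77 116 175 136 190 filled-mask ray [ 0.4254 -0.0043  0.008 ]
0.75 209 258 244 294 filled-mask ray [ 0.3527 -0.1279  0.008 ]
delta tool mm [123.7  -0.4   0.2] t 10.85 q [0.78, 0.11, -0.66, 1.98, 0.08, 1.07, -1.07]
```

View pics/w9.png

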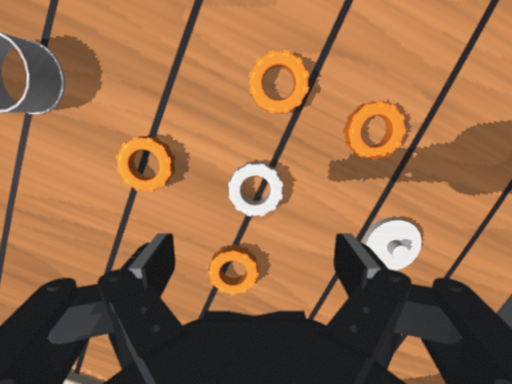

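The plain aluminium ribbed ring is at wrist px (256,188), centred under the tool; the four orange rings around it are left alone. Descending.

Request:
jog_arm:
  commands:
    - {"tx":45,"ty":-1,"tz":0,"wx":0,"wy":0,"wz":0,"jaw":-1}
    - {"tx":85,"ty":-1,"tz":0,"wx":0,"wy":0,"wz":0,"jaw":-1}
    - {"tx":108,"ty":-1,"tz":0,"wx":0,"wy":0,"wz":0,"jaw":-1}
    - {"tx":118,"ty":-1,"tz":0,"wx":0,"wy":0,"wz":0,"jaw":-1}
    - {"tx":121,"ty":-1,"tz":0,"wx":0,"wy":0,"wz":0,"jaw":-1}
    - {"tx":121,"ty":-1,"tz":0,"wx":0,"wy":0,"wz":0,"jaw":-1}
    - {"tx":121,"ty":-1,"tz":0,"wx":0,"wy":0,"wz":0,"jaw":0.2}
    - {"tx":121,"ty":-1,"tz":0,"wx":0,"wy":0,"wz":0,"jaw":0.4}
    - {"tx":121,"ty":-1,"tz":0,"wx":0,"wy":0,"wz":0,"jaw":1}
    - {"tx":121,"ty":-1,"tz":0,"wx":0,"wy":0,"wz":0,"jaw":1}
    - {"tx":121,"ty":-1,"tz":0,"wx":0,"wy":0,"wz":0,"jaw":1}
    - {"tx":121,"ty":-1,"tz":0,"wx":0,"wy":0,"wz":0,"jaw":1}

```text
t: 12.05
position: [0.4453, -0.1139, 0.0049]
orientation: [0.341, 1.569, -0.815]
wrist_force: [-6.2, 2.1, 16.7]
grip_width: 0.0492
```

Request:
jog_arm:
  commands:
    - {"tx":-3,"ty":0,"tz":0,"wx":0,"wy":0,"wz":0,"jaw":1}
    - {"tx":-15,"ty":0,"tz":0,"wx":0,"wy":0,"wz":0,"jaw":1}
    - {"tx":-40,"ty":0,"tz":0,"wx":0,"wy":0,"wz":0,"jaw":1}
    - {"tx":-60,"ty":0,"tz":0,"wx":0,"wy":0,"wz":0,"jaw":1}
    - {"tx":-60,"ty":0,"tz":0,"wx":0,"wy":0,"wz":0,"jaw":1}

```text
t: 12.55
position: [0.4463, -0.114, 0.0664]
orientation: [0.741, 1.566, -0.415]
wrist_force: [1.3, -0.4, 0.0]
grip_width: 0.049
```

```bash
python3 w.py w10 ring_mid .068 '[.560,.0379,0.155]'
```

```text
[ 0.4463 -0.114   0.0664] [ 0.741  1.566 -0.415] 0.048 0.04900086567865148 [ 1.3 -0.4  0. ]
wrist mark_of ring_mid 0.95 [ 0.5415 -0.1916  0.0057] [400. 135.]
wrist mark_of ring_mid 0.74 [ 0.3499 -0.1267  0.0099] [224. 308.]
wrist mark_of ring_mid 0.69 [ 0.4248 -0.0021  0.0074] [111. 175.]
0.9 364 443 96 171 filled-mask ray [ 0.5328 -0.1603  0.068 ]
0.86 75 151 141 211 filled-mask ray [ 0.4501 -0.0283  0.068 ]
0.79 209 300 192 287 filled-mask ray [ 0.4462 -0.1133  0.068 ]
0.74 244 321 29 112 filled-mask ray [ 0.5339 -0.0894  0.068 ]
0.68 200 257 276 314 filled-mask ray [ 0.4066 -0.1136  0.068 ]
delta tool mm [-91.9 167.1 -92. ] t 12.7 q [0.76, 0.2, -0.65, 2.04, 0.15, 0.94, -1.13]
```

View pics/w10.png

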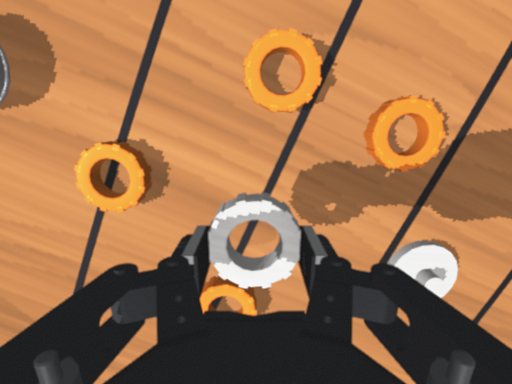

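The ring is held level. I'll carry it over the post.

Request:
jog_arm:
  commands:
    - {"tx":-40,"ty":10,"tz":-5,"wx":0,"wy":0,"wz":0,"jaw":1}
    - {"tx":-60,"ty":45,"tz":-17,"wx":0,"wy":0,"wz":0,"jaw":1}
    - {"tx":-60,"ty":85,"tz":-32,"wx":0,"wy":0,"wz":0,"jaw":1}
    - {"tx":-60,"ty":130,"tz":-48,"wx":0,"wy":0,"wz":0,"jaw":1}
    - {"tx":-60,"ty":175,"tz":-65,"wx":0,"wy":0,"wz":0,"jaw":1}
    - {"tx":-60,"ty":215,"tz":-80,"wx":0,"wy":0,"wz":0,"jaw":1}
    - {"tx":-60,"ty":238,"tz":-89,"wx":0,"wy":0,"wz":0,"jaw":1}
    - {"tx":-50,"ty":245,"tz":-91,"wx":0,"wy":0,"wz":0,"jaw":1}
    - {"tx":-45,"ty":245,"tz":-91,"wx":0,"wy":0,"wz":0,"jaw":1}
    - {"tx":-45,"ty":245,"tz":-91,"wx":0,"wy":0,"wz":0,"jaw":1}
    - {"tx":-45,"ty":245,"tz":-91,"wx":0,"wy":0,"wz":0,"jaw":1}

```text
t: 13.8
position: [0.6313, 0.0668, 0.108]
orientation: [-1.096, 1.569, -2.254]
wrist_force: [0.4, -0.4, -0.9]
grip_width: 0.0492
```

```bash
python3 - <<'E'
from h import *
o=ctrl.observe();T=camT('wrist',o);print(o['position'],np.abs(o['joint_velocities']).max());im=ctrl.snapshot('wrist');im2=ctrl.snapshot('side')
cv2.imwrite('pics/c11.png',np.hstack([cv2.resize(im[170:310,180:330],(450,420),interpolation=3),cv2.resize(im2[150:270,90:190],(350,420),interpolation=3)]))
p=proj('wrist',[*o['position'][:2],.078],T);print('tip pred in crop',(p-[180,170])*3)
p=proj('wrist',[.632,.0685,.078],T);print('tip at .632,.0685 in crop',(p-[180,170])*3)
tell([.632,.0685,.064])
E
```

```text
[0.63134689 0.06684464 0.10797302] 0.010849721504695964
tip pred in crop [225.58292191 149.06754471]
tip at .632,.0685 in crop [220.09031438 143.89827642]
delta tool mm [44.7  0.7 -1.1] t 13.9 q [0.33, 0.54, -0.69, 1.55, 0.36, 1.19, -1.58]
```

View pics/c11.png

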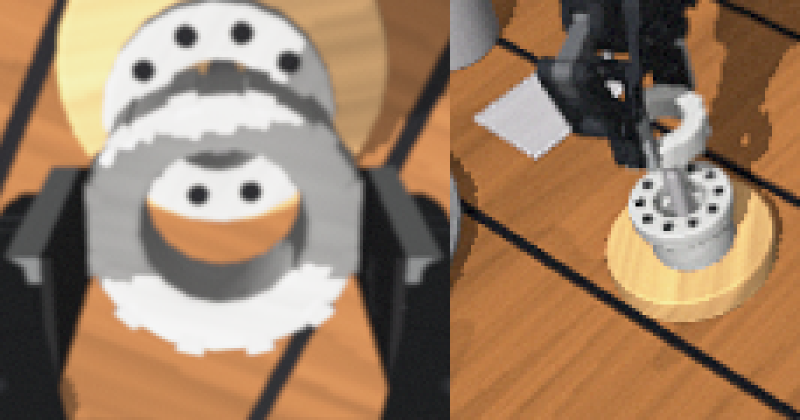

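The disc and ring line up in both views. Lowering.

Request:
jog_arm:
  commands:
    - {"tx":10,"ty":1,"tz":-1,"wx":0,"wy":0,"wz":0,"jaw":1}
    - {"tx":22,"ty":1,"tz":-1,"wx":0,"wy":0,"wz":0,"jaw":1}
    - {"tx":34,"ty":1,"tz":-1,"wx":0,"wy":0,"wz":0,"jaw":1}
    - {"tx":41,"ty":1,"tz":-1,"wx":0,"wy":0,"wz":0,"jaw":1}
    - {"tx":44,"ty":1,"tz":-1,"wx":0,"wy":0,"wz":0,"jaw":1}
    - {"tx":44,"ty":1,"tz":-1,"wx":0,"wy":0,"wz":0,"jaw":1}

```text
t: 14.5
position: [0.6323, 0.0698, 0.0637]
orientation: [-1.993, 1.57, 3.134]
wrist_force: [0.0, -0.2, -1.1]
grip_width: 0.0493
```

Request:
jog_arm:
  commands:
    - {"tx":1,"ty":0,"tz":0,"wx":0,"wy":0,"wz":0,"jaw":1}
    - {"tx":2,"ty":0,"tz":0,"wx":0,"wy":0,"wz":0,"jaw":1}
    - {"tx":3,"ty":0,"tz":0,"wx":0,"wy":0,"wz":0,"jaw":1}
    - {"tx":3,"ty":0,"tz":0,"wx":0,"wy":0,"wz":0,"jaw":1}

```text
t: 14.9
position: [0.6326, 0.0698, 0.0614]
orientation: [0.521, 1.571, -0.635]
wrist_force: [-0.1, -0.4, -0.1]
grip_width: 0.0489
```

Request:
jog_arm:
  commands:
    - {"tx":1,"ty":0,"tz":0,"wx":0,"wy":0,"wz":0,"jaw":1}
    - {"tx":2,"ty":0,"tz":0,"wx":0,"wy":0,"wz":0,"jaw":1}
    - {"tx":2,"ty":0,"tz":0,"wx":0,"wy":0,"wz":0,"jaw":1}

```text
t: 15.2
position: [0.6331, 0.0699, 0.0612]
orientation: [0.873, 1.569, -0.283]
wrist_force: [-5.5, -1.5, 13.3]
grip_width: 0.0493
```

Contact at TCP 0.061, as expected. Ease off, open and rise.

Request:
jog_arm:
  commands:
    - {"tx":-1,"ty":0,"tz":0,"wx":0,"wy":0,"wz":0,"jaw":1}
    - {"tx":-1,"ty":0,"tz":0,"wx":0,"wy":0,"wz":0,"jaw":-1}
    - {"tx":-1,"ty":0,"tz":0,"wx":0,"wy":0,"wz":0,"jaw":-1}
    - {"tx":-1,"ty":0,"tz":0,"wx":0,"wy":0,"wz":0,"jaw":-1}
    - {"tx":-1,"ty":0,"tz":0,"wx":0,"wy":0,"wz":0,"jaw":-1}
    - {"tx":-1,"ty":0,"tz":0,"wx":0,"wy":0,"wz":0,"jaw":-1}
    - {"tx":-1,"ty":0,"tz":0,"wx":0,"wy":0,"wz":0,"jaw":-1}
    - {"tx":-15,"ty":0,"tz":0,"wx":0,"wy":0,"wz":0,"jaw":-1}
    - {"tx":-50,"ty":0,"tz":0,"wx":0,"wy":0,"wz":0,"jaw":-1}
    - {"tx":-90,"ty":0,"tz":0,"wx":0,"wy":0,"wz":0,"jaw":-1}
    - {"tx":-110,"ty":0,"tz":0,"wx":0,"wy":0,"wz":0,"jaw":-1}
    - {"tx":-110,"ty":0,"tz":0,"wx":0,"wy":0,"wz":0,"jaw":-1}
    - {"tx":-110,"ty":0,"tz":0,"wx":0,"wy":0,"wz":0,"jaw":-1}

```text
t: 16.5
position: [0.6327, 0.0698, 0.1701]
orientation: [0.988, 1.57, -0.168]
wrist_force: [0.4, 0.1, -0.2]
grip_width: 0.0854
```

```bash
python3 - <<'E'
from h import *
o=ctrl.observe();T=camT('wrist',o);print(o['position'],np.abs(o['joint_velocities']).max(),o['wrist_force']);im=ctrl.snapshot('wrist');im2=ctrl.snapshot('side')
cv2.imwrite('pics/c12.png',np.hstack([cv2.resize(im[120:310,160:350],(420,420),interpolation=3),cv2.resize(im2[150:270,90:190],(350,420),interpolation=3)]))
for n,TT in(('side',camT('side')),('wrist',T)):
    for l in('ring_mid','disc_mid','holder_seat'): det(n,l,TT)
E
```

```text
[0.63266557 0.06982997 0.17011886] 0.027374303360677116 [ 0.39393594  0.09046701 -0.23750767]
side mark_of ring_mid 0.89 [ 0.3553 -0.1307  0.0096] [322. 214.]
side mark_of ring_mid 0.88 [0.6345 0.0707 0.0637] [153. 203.]
side mark_of ring_mid 0.72 [ 0.5471 -0.1926  0.013 ] [261. 164.]
side mark_of ring_mid 0.67 [ 0.5467 -0.0913  0.0072] [237. 191.]
side mark_of ring_mid 0.6 [ 0.4241 -0.0053  0.0096] [263. 241.]
side mark_of disc_mid 0.45 [0.6279 0.071  0.0488] [156. 210.]
side mark_of holder_seat 0.96 [0.6328 0.0704 0.0195] [158. 218.]
side mark_of holder_seat 0.64 [0.6298 0.0704 0.0518] [156. 208.]
wrist mark_of ring_mid 0.97 [0.6332 0.072  0.0646] [253. 189.]
wrist mark_of ring_mid 0.75 [ 0.5483 -0.0927  0.0099] [342. 285.]
wrist mark_of ring_mid 0.34 [0.6354 0.0688 0.018 ] [256. 178.]
wrist mark_of disc_mid 0.69 [0.6312 0.068  0.0534] [256. 190.]
wrist mark_of holder_seat 0.59 [0.6343 0.0684 0.0183] [256. 179.]
```

View pics/c12.png

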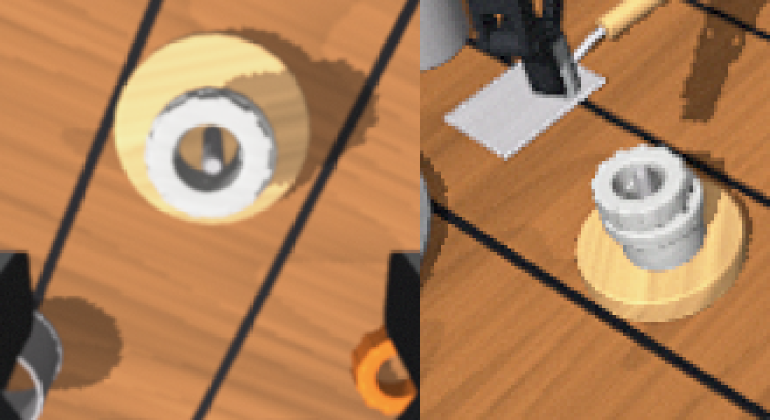

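The stack is flat and in order: spacer, disc, ring. The detected ring height of 0.064 is the expected one, and the gripper is clear.

```bash
python3 -c "
from rig import ctrl
print(ctrl.finish_job())"
```

```text
the job is handed in; nothing more can be done
None
```

The pattern disc and then the aluminium ribbed ring are on the post over the spacer. I lowered each one until it touched its place (15 N and 13 N) before opening the gripper. The job is handed in at about 17 s; no verdict was reported.

**Last checks:**
- **Ring:** its centre was detected at about z = 0.064, the expected height.
- **Disc:** detected at z = 0.049 to 0.053, with 0.050 expected.
- **Centring:** the ring came out within about 4 mm of the post and the disc within about 5 mm.
- **Overall:** all three parts looked level in the side and wrist pictures, and the gripper was 0.17 m up, touching nothing.

**Disagreements and failures:**
- **Grip width:** it read about 4 mm less than the true part diameters on both grasps.
- **Table contact:** as the fingers closed on each part, the wrist felt 12 to 17 N upward, probably the fingertips touching the table.
- **Moving arm:** one early reading of the post was about 8 mm off because the arm was still settling. I measured it again before placing the disc.
- **Refused call:** my first move call was refused because some row values were missing, so nothing moved.

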